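Switch off, vent and open the vacuum chamber

ROBOT

A 6-joint arm with a two-finger parallel gripper is mounted at the origin on a cart in front of the work surface, level with it; the furniture and walls round the work are solid. World frame = base frame: x ahead of the robot, y to its left, z up, the work surface at z = 0. Lengths are in m, angles in rad, forces in N, time in s.
With the tool pointing down it reaches from about 0.325 to 0.775 m from the base axis. Payload 5.5 kg.
Tool frame: the origin (TCP) lies on the centre line of the jaws, within the pads' length; the fingertips stand 22 mm ahead of it and the grasp point (between the pads) lies 3 mm ahead of it; x points along the fingers, y is the direction in which the jaws open and shut, and the axes are right-handed (so a half turn about x gives the same grasp; the last joint's range is limited). The gripper opens to 88 mm and grips with 3 to 60 N. Pads are 20 mm wide; open, the fingers measure 115 mm over their backs; the gripper's body (75 mm by 178 mm) begins 61 mm behind the grasp point.
Start: joints at [1.045, 0.091, 1.231, -0, 1.82, -0.057], TCP at [0.271, 0.535, 0.245] pointing down, gripper open.
Joint ranges: [-2.87, 2.87], [-0.86, 2.18], [0.17, 2.46], [-1.51, 4.65], [0.06, 2.69], [-2.65, 2.65]. Speed limits (rad/s): [2.57, 2.57, 3.01, 3.14, 3.14, 3.14].

INTERFACE

Orientations are given as a rotation vector (axis times angle).
In Python, from plant import arm, fingers, solver, viewer gives the robot as it stands. Calls block until the motion is done:
- arm.goto(position, orientation): joint-space move of the TCP to a pose.
- arm.move_l(position, orientation=None, vel=0.15, threshold=None): straight line of the TCP; orientation=None keeps the orientation; vel is the mean speed in m/s. With threshold (N) it stops when the force on the tool has changed by that much, and returns True; else False.
- arm.move_joints(angles): joint-space move.
- fingers.grip(opening, strength=None): finger opening in m; strength is the grip in N (None keeps the last); returns when the fingers have stopped.
- arm.dwell(seconds).
- solver.inverse_kinematics(position, orientation): joint angles nearest the present ones, or None.
- arm.get_obs(): the state.
- viewer.capture(name): name is "scene" or "top" or "wrist"; returns the picture (420x560x3 uint8, red, green, blue); there is no depth.
- viewer.calibration(name): a dict with "fx", "fy", "cx", "cy" (pixels), "k1" (the pictures are not rectified: a ray, as slopes to the right and down, at radius r is drawn at 1 + k1 r^2 times it, then the intrinsics apply), "rvec" (rotation vector, rad) and "tvec" (3), from world to camera coordinates, as OpenCV has them. Camera axes: x right, y down, z forward; pixel columns grow to the right and rows downward; lengths in m; the calibration is good to about 2 mm. A picture is of the moment at which its call begins: read the wrist's pose just before it. calibration takes no time and is no camera call; for the wrist camera it gives the pose at the moment of the call.
A pose or a line that the arm cannot do raises arm.IKError and nothing moves.
- arm.hand_in(): hands the job in, once; it reports no verdict.
The state is a dict: "clock": time; "joints": joint angles; "dq": joint speeds; "effort": joint torques, N m; "position": TCP position; "ee_rot": TCP orientation; "force": force on the tool from outside, world axes, zero at the start; "torque": the same for the moment, N m; "width": finger opening in m.
Only numpy, scipy, OpenCV 4.12 (cv2) and the standard library are available. Lean on these libraries where they do the work, as an engineer would, in place of code of your own. Each camera call takes 0.05 s, during which the arm holds its last target.

TASK

The samples in the small vacuum chamber are dry and should be opened up. First switch the pump off by throwing its lever right over to the other side, then open the vent tap on the chamber's lid by turning its handle anticlockwise a full quarter turn, as far as it goes, and only then lift the lid off by its knob and set it down gently, right way up and well centred, on the round rubber mat. Leave the two vials and the dark can standing where they are.

Things in the scene. Friction and masses are not known exactly. Their poses are not given: they have to be found in the camera images.
- pump_pivot (a point): Point on the hinge axis of the lever switch, 88 mm above the worktop, over the middle of the pump: a fixed grey box 130 x 90 mm, 74 mm high (switch plate 79 mm; two steel cheeks 22 mm long reach 99 mm, 13 to 19 mm either side of the middle). Hose barbs stick out 22 mm at its +x end. Axes: x along the box, in the plane of the lever's swing; y along the hinge pin; z up.
- lever_grip (a point): Centre of the lever's heavy steel cross grip: a round bar 20 mm thick, 56 mm long, parallel to the hinge axis (y), on a 10 mm thick steel stem, 68 mm from the hinge axis. Switched on, the lever leans 0.55 rad from upright to the pump's -x side (roughly towards the robot); switched off it leans 0.55 rad to the +x side.
- pump_lever (a joint): Angle of the pump's lever: 0 = on (leaning to the pump's -x), grows as the lever swings over the top to +x, 1.1 = off (end stop). It is over-centre: its heavy grip (lever about 0.2 kg) holds it against either end stop; about 1 N at the grip takes it to the middle (0.55), beyond which it falls over to the other end by itself.
- lid_knob (a point): Centre of the gripping part of the lid's black round knob, on the lid's axis: 32 mm in diameter over 18 mm of height round this point; the knob's top is 12 mm above it, the lid's upper face 23 mm below it, the lid's lowest face 37 mm below it. Axes: -x points from the knob to the vent tap, z up.
- lid: The chamber's lid: a loose round aluminium plate, 176 mm in diameter, 10 mm thick, about 0.6 kg, with a knob in its middle and a vent tap beside it. Origin: centre of its lowest face, a rubber boss 136 mm in diameter that reaches 4 mm into the pot, with 5 mm of play all round.
- tap_grip (a point): Centre of the vent tap's handle, a black bar 44 mm long, 10 mm wide, 18 mm high, turning about a vertical axis 60 mm from the knob's axis, on a brass post on the lid. This point is 51 mm above the lid's upper face (the knob's top is 35 mm above it). Axes turn with the handle: y along the bar, x across its 10 mm width, z up.
- vent_tap (a joint): Angle of the tap handle: 0 = shut (bar across the line from the tap to the knob), grows as it turns anticlockwise seen from above, 1.57 = open (bar in line with the knob; end stop). It is a tap with about 0.025 N m of friction, which stays wherever it is left; it may start up to 0.1 off shut.
- chamber_rim (a point): Centre of the rim of the chamber's clear round pot, 95 mm above the worktop; pot 160 mm in outer diameter, wall 7 mm, fixed. A small dish and a vial stand inside it and stay there. The lid rests on this rim at the start.
- mat_centre (a point): Centre of the upper face of the round dark rubber mat with a grey top face, 196 mm in diameter, 5 mm thick, fixed flat on the worktop. The lid is to be put here.
- vial_a: Bystander: capped glass vial 22 mm in diameter, 48 mm high, standing behind the work; origin at the centre of its foot.
- vial_b: Bystander: capped glass vial 22 mm in diameter, 52 mm high, standing near the front edge; origin at the centre of its foot.
- lens_can: Bystander: dark round can, 40 mm in diameter, 51 mm high, near the front edge; origin at the centre of its foot.

How it is judged:
By the outcome, as a careful person would: the job done as asked, in the order asked, and still so for the second after the job is handed in, with the robot touching nothing.
It also fails if it takes over 61 s, if anything falls off the work surface, if the arm or the gripper's body presses on something with over 40 N, if the wrist force passes 120 N, or if a joint passes its speed limit or range.

## Working session

There is one attempt and no reset: what is moved stays moved. The work goes in short steps, each a Python script; the robot and the scene stay as the last script left them, time stands still between calls to the robot, and variables do not carry over. Pictures are saved under pics/ and viewed, and the job is handed in when it is done.

```bash
ls; mkdir -p pics
python3 - <<'E'
from plant import arm, fingers, solver, viewer
import cv2
for n in ("scene","top","wrist"):
    c=viewer.calibration(n); print(n,c)
    cv2.imwrite(f"pics/{n}0.png",viewer.capture(n)[:,:,::-1])
print(arm.get_obs())
E
```

```text
pics
scene {'fx': 471.00798709402113, 'fy': 471.00798709402113, 'cx': 270.98996786345936, 'cy': 209.42114672098847, 'k1': 0.02982651395300318, 'rvec': array([ 1.11147471, -1.93179072,  1.25880596]), 'tvec': array([0.28238194, 0.28947625, 0.61637837])}
top {'fx': 428.8085198527104, 'fy': 428.8085198527104, 'cx': 273.9639458791858, 'cy': 204.42344700577428, 'k1': 0.042013869021102275, 'rvec': array([ 2.12455542, -2.18171013,  0.12337205]), 'tvec': array([0.02433531, 0.55137708, 1.08468596])}
wrist {'fx': 321.0344622210266, 'fy': 321.0344622210266, 'cx': 275.249394058199, 'cy': 207.06628062829495, 'k1': -0.06988800854208767, 'rvec': array([-2.47721626, -1.52292505, -0.20154629]), 'tvec': array([-0.59924759, -0.03182018,  0.38954446])}
{'clock': 0.15, 'joints': array([ 1.04529992e+00,  9.17117642e-02,  1.23163034e+00,  4.07334876e-05,
        1.81981273e+00, -5.66952417e-02]), 'dq': array([-0.00088943, -0.0012811 , -0.00459753,  0.00170728,  0.00144577,
        0.00078904]), 'effort': array([ 1.23465783e-03, -4.47044492e+01, -4.06909418e+01,  6.98715309e-02,
        2.74388690e-02, -1.24716676e-04]), 'position': array([0.2709771 , 0.5350991 , 0.24373923]), 'ee_rot': array([ 0.36642554,  1.53985016, -0.36877612]), 'force': array([ 0.03177072,  0.08824185, -0.08277202]), 'torque': array([ 0.00781631, -0.01912127,  0.00352137]), 'width': 0.08804896010426896}
```

View pics/scene0.png

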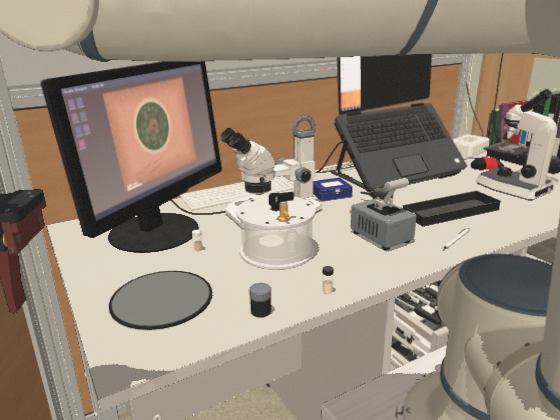

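View pics/top0.png

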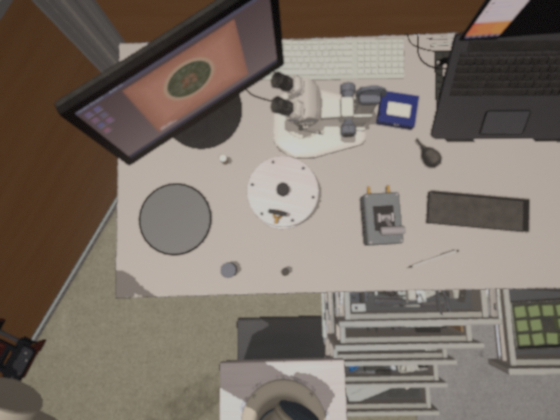

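View pics/wrist0.png

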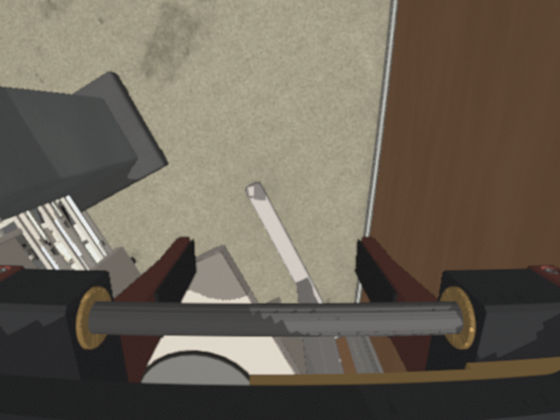

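```bash
cat > h.py <<'E'
import numpy as np, cv2
from plant import arm, fingers, solver, viewer
from scipy.spatial.transform import Rotation as R
def ray(cal,u,v):
    d=np.array([(u-cal['cx'])/cal['fx'],(v-cal['cy'])/cal['fy']]); p=d.copy()
    for _ in range(20): p=d/(1+cal['k1']*(p@p))
    Rm=cv2.Rodrigues(cal['rvec'])[0]
    o=-Rm.T@cal['tvec']; return o,Rm.T@np.array([p[0],p[1],1.])
def atz(cal,u,v,z):
    o,d=ray(cal,u,v); return o+d*(z-o[2])/d[2]
def proj(cal,P):
    P=np.atleast_2d(P); Rm=cv2.Rodrigues(cal['rvec'])[0]
    c=P@Rm.T+cal['tvec']; s=c[:,:2]/c[:,2:]; s=s*(1+cal['k1']*(s**2).sum(1,keepdims=True))
    return s*[cal['fx'],cal['fy']]+[cal['cx'],cal['cy']]
def crop(img,x0,y0,x1,y1,s,name):
    cv2.imwrite(name,cv2.resize(img[y0:y1,x0:x1,::-1],None,fx=s,fy=s,interpolation=cv2.INTER_CUBIC))
def ori(yaw):
    """tool down, jaw (tool y) direction at angle yaw in world xy"""
    x=np.array([0,0,-1.]);y=np.array([np.cos(yaw),np.sin(yaw),0]);return R.from_matrix(np.c_[x,y,np.cross(x,y)]).as_rotvec()
E
python3 - <<'E'
from h import *
t=cv2.imread('pics/top0.png')[:,:,::-1]; s=cv2.imread('pics/scene0.png')[:,:,::-1]
crop(t,235,145,435,295,4,'pics/topc.png'); crop(t,120,145,320,295,4,'pics/topl.png')
crop(s,220,160,420,310,4,'pics/scc.png')
c=viewer.calibration('top')
for n,u,v,z in [('mat',175,219,.005),('lid knob top',283,189,.139+.0),('canttop',229,270,.051),('vb',286,271,.052),('va',224,159,.048),('grip',392,230,.146),('tap',278,212,.16)]:
    print(n,atz(c,u,v,z).round(4))
E
```

```text
mat [0.5235 0.2748 0.005 ]
lid knob top [ 0.5751 -0.0135  0.139 ]
canttop [0.3863 0.1272 0.051 ]
vb [ 0.3801 -0.0163  0.052 ]
va [0.6732 0.137  0.048 ]
grip [ 0.4709 -0.2628  0.146 ]
tap [ 5.183e-01 -1.000e-04  1.600e-01]
```

View pics/topc.png

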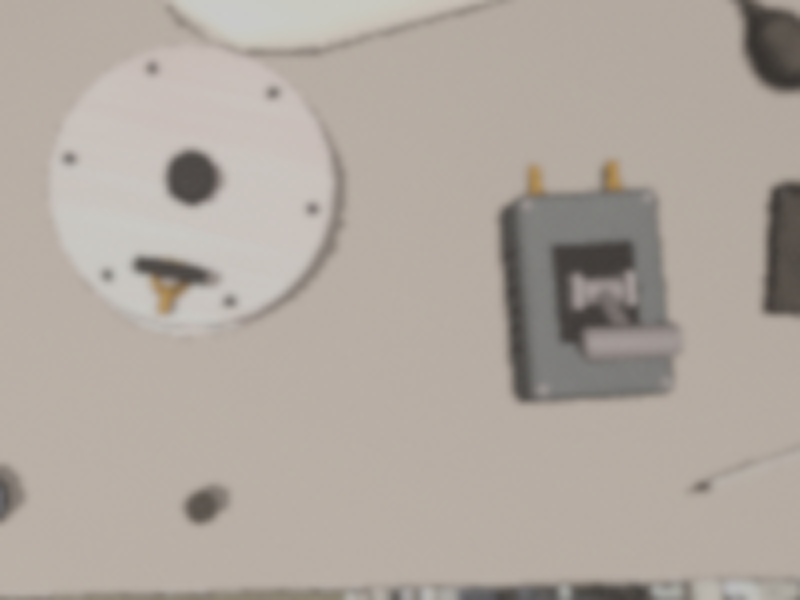

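View pics/topl.png

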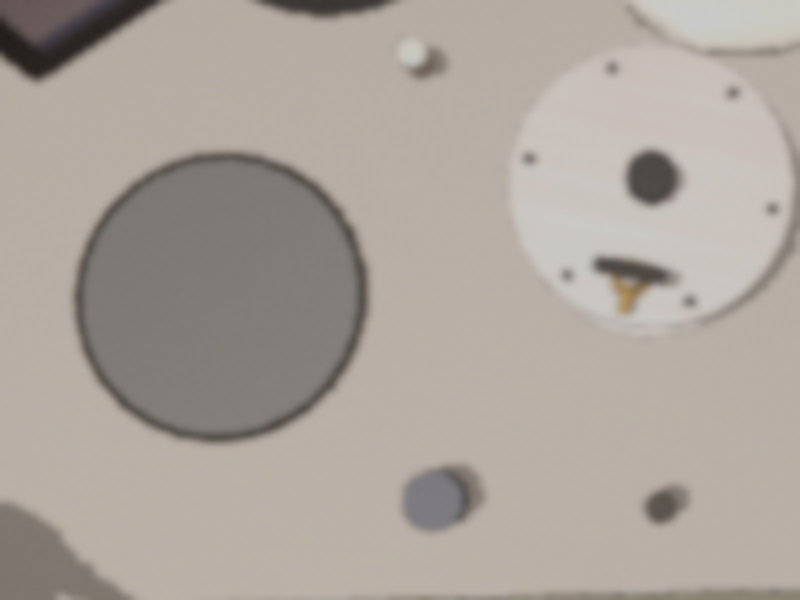

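View pics/scc.png

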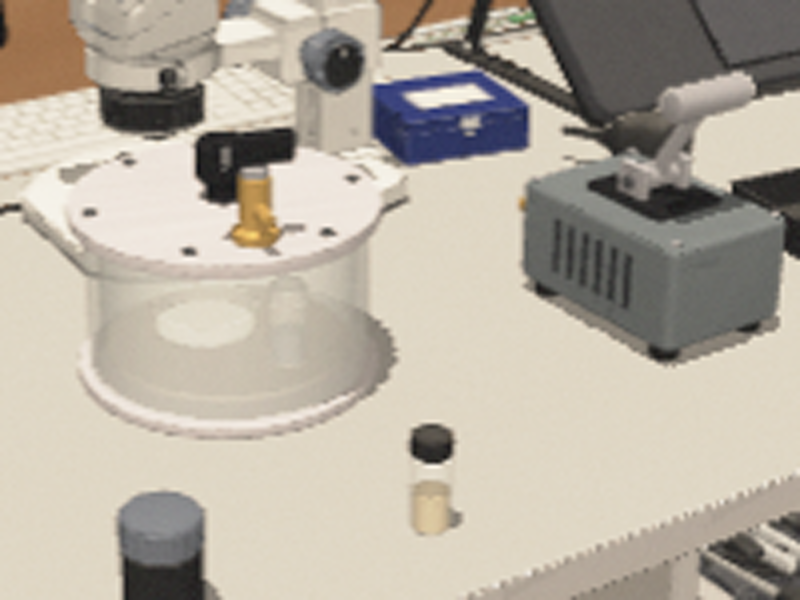

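Run:
```python
from h import *
T=viewer.calibration('top');S=viewer.calibration('scene')
tc=lambda x,y:(235+x/4-.375,145+y/4-.375); sc=lambda x,y:(220+x/4-.375,160+y/4-.375)
def tri(a,b):
    o1,d1=ray(T,*a);o2,d2=ray(S,*b)
    A=np.c_[d1,-d2]; k=np.linalg.lstsq(A,o2-o1,rcond=None)[0]
    p,q=o1+k[0]*d1,o2+k[1]*d2; return ((p+q)/2).round(4),round(np.linalg.norm(p-q),4)
print('knobtop',atz(T,*tc(191,177),.14))
print('grip tri',tri(tc(631,341),sc(706,97)))
print('grip@.146',atz(T,*tc(631,341),.146), 'ends',atz(T,*tc(584,345),.146),atz(T,*tc(679,337),.146))
print('cheeks',atz(T,*tc(576,291),.099),atz(T,*tc(630,290),.099))
for n,p in dict(tl=(520,197),tr=(655,190),br=(672,387),bl=(522,400)).items(): print('pump',n,atz(T,*tc(*p),.074))
print('barbs',atz(T,*tc(535,180),.05),atz(T,*tc(611,176),.05))
print('tap tri',tri(tc(178,269),sc(255,145)))
print('tap@.16',atz(T,*tc(178,269),.16),'ends',atz(T,*tc(134,262),.16),atz(T,*tc(216,277),.16))
print('lid', [atz(T,*tc(*p),.105) for p in ((50,188),(341,188),(195,45),(195,330))])
print('screws', np.mean([atz(T,*tc(*p),.105) for p in ((152,68),(273,93),(69,158),(313,208),(107,274),(230,301))],0))
print('monitor corner',tri((130,160),(90,229)), 'scope',tri((300,130),(258,192)))
# reproject predicted knob & mat into scene
print(proj(S,[atz(T,*tc(191,177),.14),[.5235,.2748,.005]]))
for z in(.15,.2,.3): print(z,atz(T,305,135,z),atz(T,283,112,z))
```

```text
knobtop [ 0.57526345 -0.0120004   0.14      ]
grip tri (array([ 0.4705, -0.264 ,  0.147 ]), np.float64(0.0016))
grip@.146 [ 0.4711197  -0.26364064  0.146     ] ends [ 0.46948794 -0.23653207  0.146     ] [ 0.4727391  -0.29127141  0.146     ]
cheeks [ 0.50506452 -0.24477808  0.099     ] [ 0.50481974 -0.27739159  0.099     ]
pump tl [ 0.56738397 -0.21905455  0.074     ]
pump tr [ 0.56946095 -0.30333126  0.074     ]
pump br [ 0.44624092 -0.30608793  0.074     ]
pump bl [ 0.4404828  -0.21363025  0.074     ]
barbs [ 0.58159535 -0.23414357  0.05      ] [ 0.58282033 -0.28273955  0.05      ]
tap tri (array([ 0.5192, -0.002 ,  0.1577]), np.float64(0.0017))
tap@.16 [ 0.51853691 -0.00271787  0.16      ] ends [0.52328703 0.02257197 0.16      ] [ 0.5133094  -0.02449145  0.16      ]
lid [array([0.57644617, 0.07416129, 0.105     ]), array([ 0.5715279, -0.1040094,  0.105    ]), array([ 0.66346912, -0.01726753,  0.105     ]), array([ 0.48692533, -0.01223032,  0.105     ])]
screws [ 0.57708333 -0.01211194  0.105     ]
monitor corner (array([0.6616, 0.361 , 0.1157]), np.float64(0.0055)) scope (array([ 0.7364, -0.0582,  0.0844]), np.float64(0.0082))
[[274.71471456 194.64403069]
 [160.83545729 296.74428562]]
0.15 [ 0.70186224 -0.06933237  0.15      ] [ 0.75991683 -0.01859896  0.15      ]
0.2 [ 0.68737852 -0.0657807   0.2       ] [ 0.74251441 -0.01759791  0.2       ]
0.3 [ 0.65841108 -0.05867734  0.3       ] [ 0.70770956 -0.01559582  0.3       ]
```

```bash
cat > s1.py <<'E'
from h import *
yaw=np.pi/2+.03
o=ori(yaw)
for p in ([.38,.1,.3],[.425,-.263,.25],[.425,-.263,.156]):
    for k in (0,np.pi): print(p,k,np.round(solver.inverse_kinematics(np.array(p),ori(yaw+k)),2))
E
python3 s1.py
```

```text
[0.38, 0.1, 0.3] 0 [ 0.17 -0.44  1.6  -0.    1.98 -1.43]
[0.38, 0.1, 0.3] 3.141592653589793 [ 0.17 -0.44  1.6  -0.    1.98  1.71]
[0.425, -0.263, 0.25] 0 [-0.62 -0.18  1.48 -0.    1.84 -2.22]
[0.425, -0.263, 0.25] 3.141592653589793 [-0.62 -0.18  1.48 -0.    1.84  0.92]
[0.425, -0.263, 0.156] 0 [-0.62 -0.18  1.65 -0.    1.67 -2.22]
[0.425, -0.263, 0.156] 3.141592653589793 [-0.62 -0.18  1.65 -0.    1.67  0.92]
```

```bash
cat > s1.py <<'E'
from h import *
o=ori(np.pi*1.5+.03)
arm.goto(np.array([.38,.1,.3]),o); fingers.grip(0.0,10)
arm.goto(np.array([.42,-.263,.22]),o)
cv2.imwrite('pics/w1.png',viewer.capture('wrist')[:,:,::-1])
arm.move_l(np.array([.42,-.263,.156]),vel=.15)
b=arm.get_obs(); print(b['clock'],b['width'],b['position'],b['force'])
print(arm.move_l(np.array([.455,-.263,.156]),vel=.08,threshold=15)); print(arm.get_obs()['force'])
cv2.imwrite('pics/s1.png',viewer.capture('scene')[:,:,::-1])
print(arm.move_l(np.array([.508,-.263,.158]),vel=.08,threshold=25)); print(arm.get_obs()['force'],arm.get_obs()['position'])
arm.dwell(.4)
cv2.imwrite('pics/s2.png',viewer.capture('scene')[:,:,::-1])
cv2.imwrite('pics/t2.png',viewer.capture('top')[:,:,::-1])
print(arm.get_obs()['clock'])
E
python3 s1.py
```

```text
5.175 0.0007301738514855307 [ 0.42032267 -0.26271013  0.15670723] [-0.11161264 -0.14149043  1.06105854]
False
[-0.77546826  0.28853947  0.33839826]
False
[ 0.14153493 -0.13526271 -0.34388062] [ 0.5078289  -0.26300157  0.15786794]
7.125
```

Run:
```python
import cv2,numpy as np
a=[cv2.resize(cv2.imread(f'pics/{n}.png')[150:300,300:500],None,fx=2,fy=2) for n in('s1','s2')]
t=cv2.resize(cv2.imread('pics/t2.png')[150:300,300:500],None,fx=2,fy=2)
w=cv2.resize(cv2.imread('pics/w1.png'),(400,300))
cv2.imwrite('pics/m1.png',np.vstack([np.hstack(a),np.hstack([t,w])]))
```

```text
(no output)
```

View pics/m1.png

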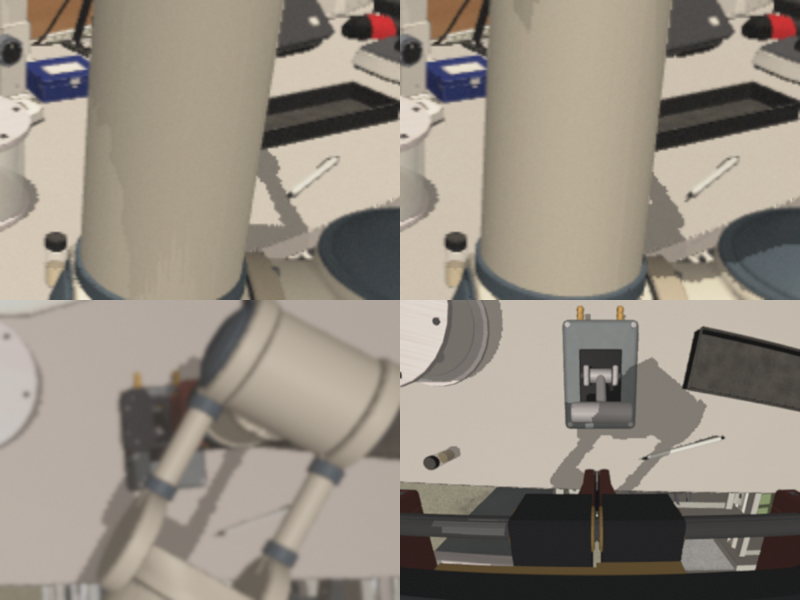

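```bash
cat > s2.py <<'E'
from h import *
arm.move_l(np.array([.43,-.263,.22]),vel=.2)
cv2.imwrite('pics/w2.png',viewer.capture('wrist')[:,:,::-1])
# now above chamber, back off, look
lidyaw=-.19
o=ori(lidyaw)
print(solver.inverse_kinematics(np.array([.45,.0,.28]),o))
arm.goto(np.array([.42,-.003,.28]),o)
fingers.grip(.03,20)
np.save('pics/c3.npy',viewer.calibration('wrist'),allow_pickle=True)
cv2.imwrite('pics/w3.png',viewer.capture('wrist')[:,:,::-1])
cv2.imwrite('pics/t3.png',viewer.capture('top')[:,:,::-1])
cv2.imwrite('pics/s3.png',viewer.capture('scene')[:,:,::-1])
print(arm.get_obs()['clock'])
E
python3 s2.py
python3 - <<'E'
import cv2,numpy as np
w=[cv2.resize(cv2.imread(f'pics/{n}.png'),(400,300)) for n in ('w2','w3','t3','s3')]
cv2.imwrite('pics/m2.png',np.vstack([np.hstack(w[:2]),np.hstack(w[2:])]))
E
```

```text
[-7.56276275e-02 -3.00372784e-01  1.53237311e+00 -4.44089210e-16
  1.90959232e+00  1.14372373e-01]
9.6667
```

View pics/m2.png

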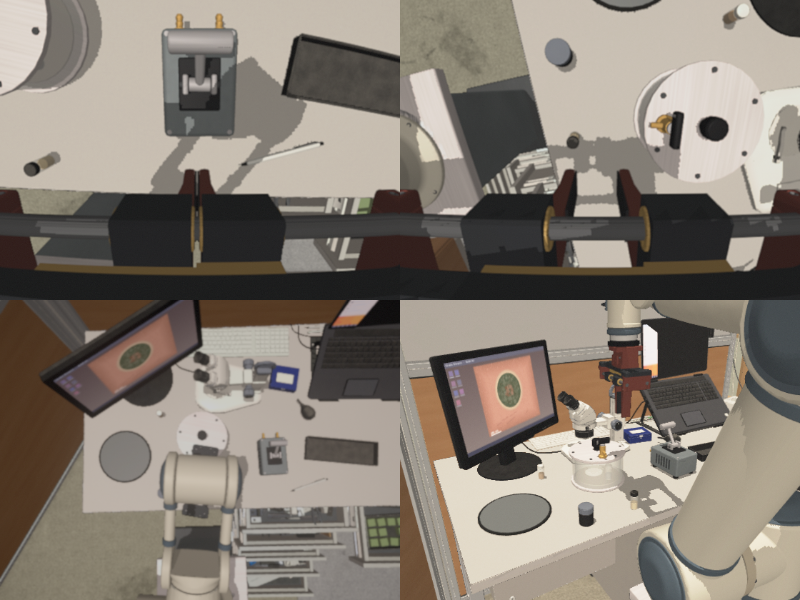

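View pics/w3.png

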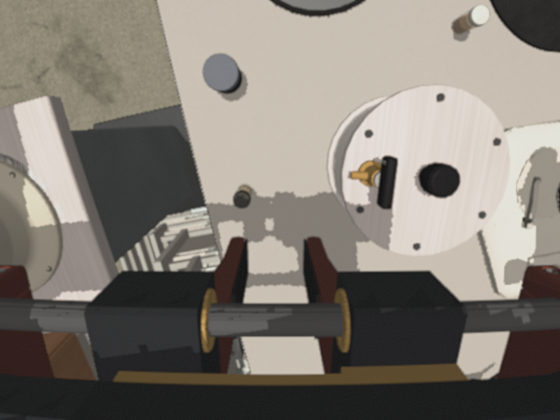

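Run:
```python
from h import *
w=cv2.imread('pics/w3.png')[:,:,::-1]; crop(w,320,80,520,260,4,'pics/w3c.png')
```

```text
(no output)
```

View pics/w3c.png

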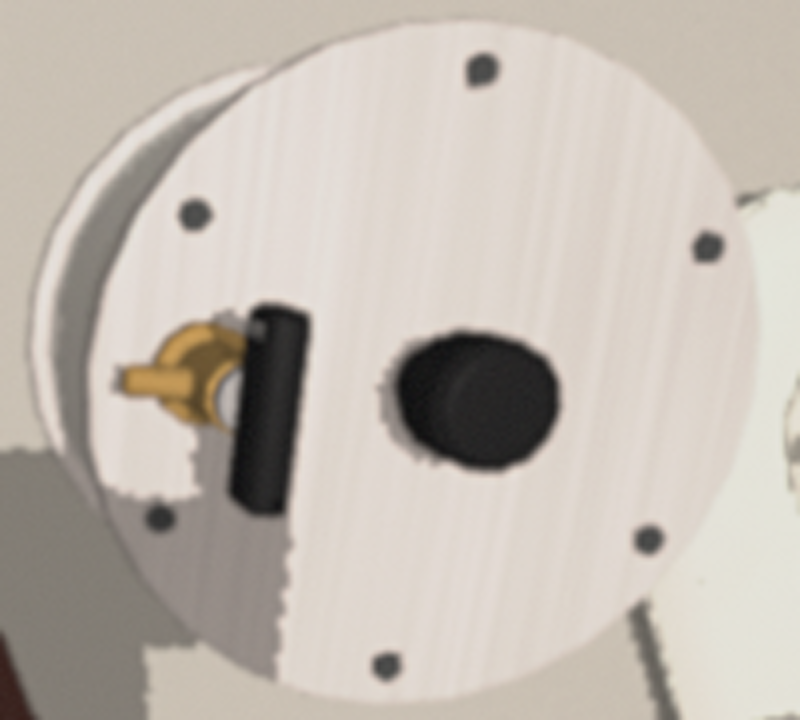

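Run:
```python
from h import *
c=np.load('pics/c3.npy',allow_pickle=True).item()
f=lambda x,y,z:atz(c,320+x/4-.375,80+y/4-.375,z).round(4)
print('knob',f(502,400,.14)); print('tap',f(279,412,.165),'ends',f(288,312,.165),f(269,512,.165))
print('lid',np.mean([f(*p,.105) for p in((483,70),(708,247),(649,540),(387,665),(160,517),(195,214))],0))
```

```text
knob [ 0.5743 -0.0113  0.14  ]
tap [0.5154 0.0018 0.165 ] ends [0.5193 0.0217 0.165 ] [ 0.5113 -0.0189  0.165 ]
lid [ 0.57478333 -0.01365     0.105     ]
```

```bash
cat > s3.py <<'E'
from h import *
P=np.array([.516,0,.167]); o=ori(-.20)
arm.goto(P+[0,0,.04],o); arm.move_l(P,vel=.1,threshold=8)
b=arm.get_obs(); print(b['clock'],b['position'],b['force'])
fingers.grip(0.0,12); b=arm.get_obs(); print(b['width'],b['force'],b['torque'])
q0=b['joints'].copy()
for d in (.4,.8,1.2,1.5,1.62,1.68):
    q=q0.copy(); q[5]-=d; arm.move_joints(q); b=arm.get_obs(); print(d,b['clock'],b['force'].round(2),b['torque'].round(3),b['width'].round(4))
E
python3 s3.py
```

```text
10.7667 [ 5.15829144e-01 -2.61553806e-05  1.67541833e-01] [-0.58561515  0.22880633  0.10796168]
0.014041931947047092 [-2.60181656  0.8347921   3.16418089] [ 0.03016875  0.4311756  -0.00368873]Traceback (most recent call last):
  File "s3.py", line 8, in <module>
    q=q0.copy(); q[5]-=d; arm.move_joints(q); b=arm.get_obs(); print(d,b['clock'],b['force'].round(2),b['torque'].round(3),b['width'].round(4))
                                                                                                                           ^^^^^^^^^^^^^^^^
AttributeError: 'float' object has no attribute 'round'
```

```bash
cat > s3b.py <<'E'
from h import *
b=arm.get_obs(); print(b['clock'],b['force'].round(2),b['torque'].round(3),b['width'])
cv2.imwrite('pics/w4.png',viewer.capture('wrist')[:,:,::-1])
cv2.imwrite('pics/s4.png',viewer.capture('scene')[:,:,::-1])
E
python3 s3b.py
```

```text
11.6583 [-0.71  0.03  1.28] [ 0.002  0.09  -0.01 ] 0.01384981906865159
```

View pics/w4.png

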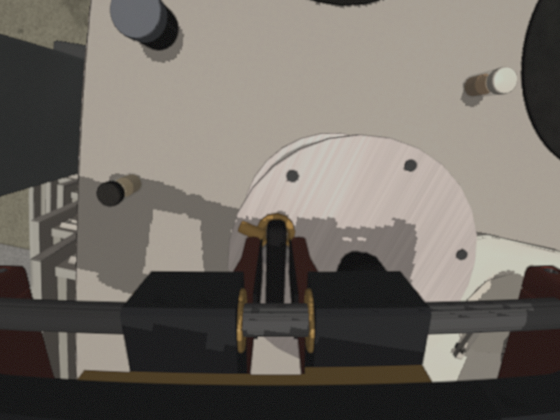

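View pics/s4.png

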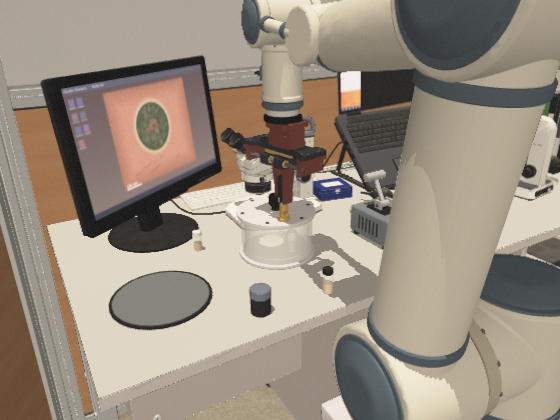

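```bash
cat > s3c.py <<'E'
from h import *
q0=arm.get_obs()['joints'].copy()
for d in (.4,.8,1.1,1.2,1.27):
    q=q0.copy(); q[5]-=d; arm.move_joints(q); b=arm.get_obs(); print(d,b['clock'],b['force'].round(2),b['torque'].round(3),round(b['width'],4),b['joints'][5].round(3),b['joints'][0].round(3))
cv2.imwrite('pics/w5.png',viewer.capture('wrist')[:,:,::-1])
E
python3 s3c.py
```

```text
0.4 12.225 [0.67 0.24 0.82] [ 0.126 -0.067  0.022] 0.0141 -0.659 -0.066
0.8 12.6917 [1.43 1.5  1.  ] [ 0.239 -0.261  0.046] 0.0138 -1.058 -0.066
1.1 13.0833 [2.25 1.35 1.32] [ 0.462 -0.44  -0.01 ] 0.0146 -1.357 -0.066
1.2 13.3333 [1.86 2.29 1.15] [ 0.473 -0.493 -0.027] 0.0138 -1.457 -0.066
1.27 13.5833 [-0.93  3.34  1.  ] [0.485 0.198 0.026] 0.0138 -1.529 -0.066
```

View pics/w5.png

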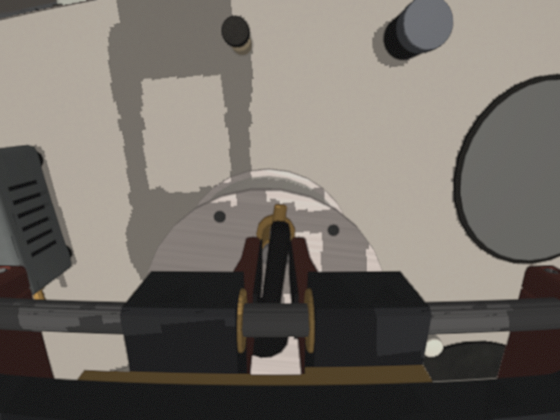

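```bash
cat > s3d.py <<'E'
from h import *
q=arm.get_obs()['joints'].copy(); q[5]-=.08
arm.move_joints(q); b=arm.get_obs(); print(b['force'].round(2),b['torque'].round(3),round(b['width'],4))
fingers.grip(.04); p=arm.get_obs()['position']; arm.move_l(p+[0,0,.06],vel=.2)
o=ori(-.2+np.pi/2)
arm.goto(np.array([.44,-.01,.27]),o)
np.save('pics/c6.npy',viewer.calibration('wrist'),allow_pickle=True)
cv2.imwrite('pics/w6.png',viewer.capture('wrist')[:,:,::-1]);print(arm.get_obs()['clock'])
E
python3 s3d.py
```

```text
[1.16 1.53 0.74] [ 0.357 -0.354  0.027] 0.0142
15.425
```

View pics/w6.png

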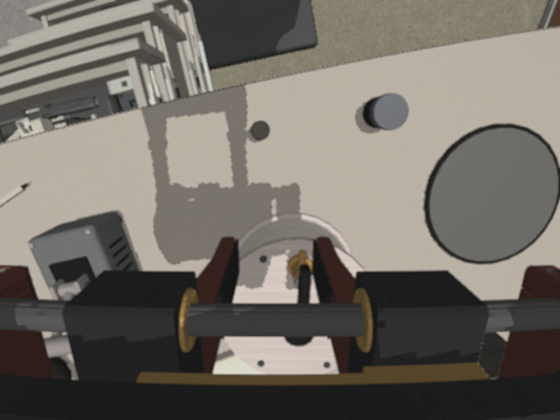

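```bash
cat > s4.py <<'E'
from h import *
o=ori(-.2-np.pi/2)
arm.goto(np.array([.44,-.015,.28]),o)
np.save('pics/c7.npy',viewer.calibration('wrist'),allow_pickle=True)
cv2.imwrite('pics/w7.png',viewer.capture('wrist')[:,:,::-1]);print(arm.get_obs()['clock'])
E
python3 s4.py;python3 - <<'E'
from h import *
w=cv2.imread('pics/w7.png')[:,:,::-1]; crop(w,180,40,380,190,4,'pics/w7c.png')
E
```

```text
18.1167
```

View pics/w7.png

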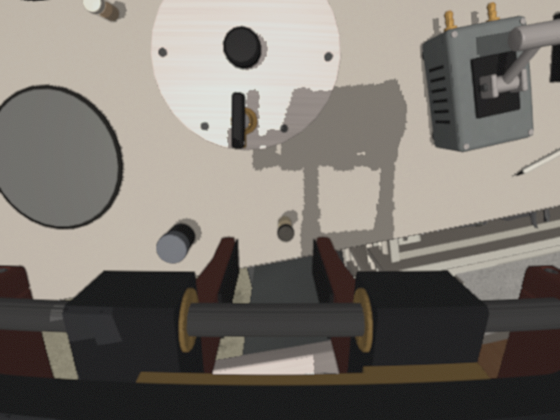

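View pics/w7c.png

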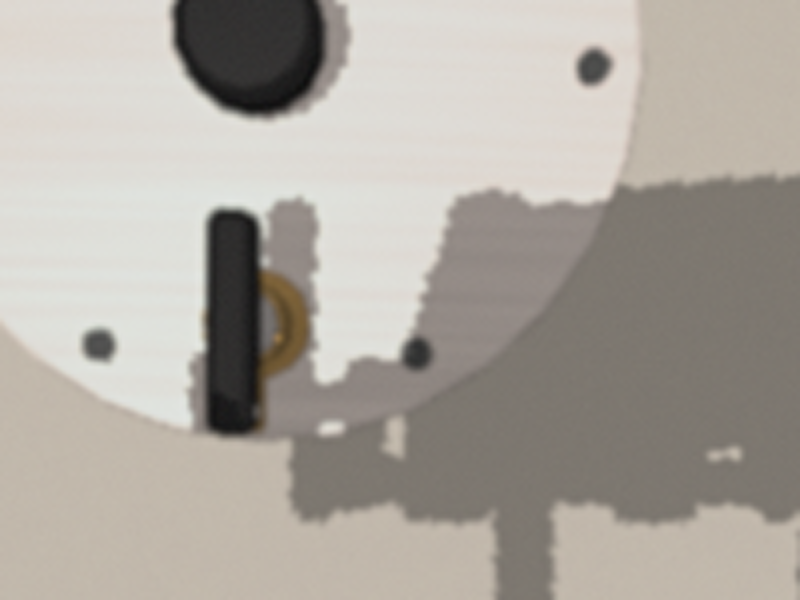

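Run:
```python
from h import *
c=np.load('pics/c7.npy',allow_pickle=True).item()
f=lambda x,y,z:atz(c,180+x/4-.375,40+y/4-.375,z).round(4)
g=lambda x,y,z:atz(c,x,y,z).round(4)
a,b=g(163,52,.105),f(593,66,.105); m,n=f(98,344,.105),f(416,353,.105)
ctr=(a+b)/2; mid=(m+n)/2; print('ctr',ctr,'mid',mid,'yaw',np.arctan2(*(ctr-mid)[[1,0]]),'yaw2',np.arctan2(-(a-b)[0],(a-b)[1]), np.linalg.norm(a-b),np.linalg.norm(ctr-mid))
print('knob',f(247,30,.14)); e,h=f(231,210,.165),f(228,408,.165); print('tap',(e+h)/2,'len',np.linalg.norm(e-h),'baryaw',np.arctan2(*(e-h)[[1,0]]))
k=f(247,30,.14); t=(e+h)/2; print('knob-tap',np.linalg.norm((k-t)[:2]),np.arctan2((k-t)[1],(k-t)[0]))
```

```text
ctr [ 0.5743 -0.0142  0.105 ] mid [0.5103  0.00135 0.105  ] yaw -0.23835014669311433 yaw2 -0.2292748259594773 0.15136089323203666 0.06586199587015266
knob [ 0.5724 -0.0139  0.14  ]
tap [ 0.5182  -0.00095  0.165  ] len 0.0370838239667918 baryaw -0.2423625801479176
knob-tap 0.05572560004163259 -0.23453290596346538
```

```bash
cat > s5.py <<'E'
from h import *
y=-.235+np.pi/2
K=np.array([.574,-.0132,.132])
arm.goto(np.array([.52,-.0132,.25]),ori(y)); fingers.grip(.06,20)
arm.move_l(K+[0,0,.07],vel=.15)
print(arm.move_l(K,vel=.08,threshold=8)); b=arm.get_obs(); print(b['clock'],b['position'],b['force'].round(2))
fingers.grip(0,45); b=arm.get_obs(); print(b['width'],b['force'].round(2),b['torque'].round(3))
arm.move_l(K+[0,0,.015],vel=.05); b=arm.get_obs(); print(b['clock'],b['width'],b['force'].round(2),b['torque'].round(3))
cv2.imwrite('pics/s8.png',viewer.capture('scene')[:,:,::-1])
E
python3 s5.py
```

```text
False
22.9167 [ 0.57436767 -0.01323006  0.13273638] [ 0.4  -0.15  0.09]
0.030956977583078558 [-0.61 -0.1   1.08] [-0.178  0.021  0.007]
23.9417 0.030880617013777537 [ 0.14  0.57 -6.71] [-0.012 -0.027  0.027]
```

View pics/s8.png

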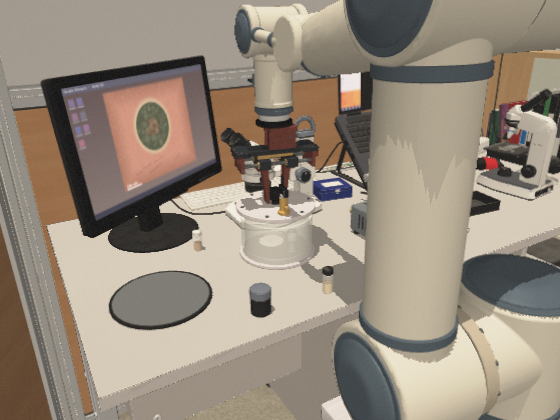

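Run:
```python
from h import *
from scipy.optimize import least_squares
def fit(img,cal,seed,lab):
    # black border edges: cast rays from seed, find outermost dark pixel->bright transition
    g=cv2.GaussianBlur(cv2.cvtColor(img,cv2.COLOR_BGR2GRAY),(3,3),0).astype(float)
    pts=[]
    for a in np.linspace(0,2*np.pi,120,endpoint=False):
        d=np.array([np.cos(a),np.sin(a)]); rs=np.arange(15,90,.25)
        xy=seed+rs[:,None]*d; ok=(xy[:,0]>1)&(xy[:,0]<558)&(xy[:,1]>1)&(xy[:,1]<418)
        v=cv2.remap(g.astype(np.float32),xy[:,0].astype(np.float32)[None],xy[:,1].astype(np.float32)[None],1)[0]
        gr=np.gradient(v); gr[~ok]=0; i=gr.argmax()
        if gr[i]>3: pts.append(atz(cal,*xy[i],.004)[:2])
    pts=np.array(pts)
    r=least_squares(lambda p:np.hypot(*(pts-p[:2]).T)-p[2],[*pts.mean(0),.098],loss='soft_l1',f_scale=.001)
    print(lab,len(pts),r.x.round(4),np.median(abs(r.fun)).round(5))
fit(cv2.imread('pics/top0.png'),viewer.calibration('top'),np.array([175.5,219]),'top')
fit(cv2.imread('pics/scene0.png'),viewer.calibration('scene'),np.array([161,298]),'scene')
fit(cv2.imread('pics/w6.png'),np.load('pics/c6.npy',allow_pickle=True).item(),np.array([495,193]),'w6')
```

```text
top 120 [0.5251 0.2755 0.0976] 0.00041
scene 120 [0.5252 0.2736 0.1007] 0.00105
w6 111 [0.5224 0.2732 0.0977] 0.00042
```

```bash
cat > s6.py <<'E'
from h import *
y=-.235+np.pi/2
M=np.array([.524,.2743,.0467]); o=ori(y+.5)
arm.move_l(np.array([.572,-.0132,.20]),vel=.12)
print(arm.get_obs()['clock'],solver.inverse_kinematics(M,o))
arm.move_l(np.array([.53,.13,.20]),ori(y+.25),vel=.15)
arm.move_l(M+[0,0,.15],o,vel=.15)
arm.move_l(M+[0,0,.04],vel=.12)
b=arm.get_obs(); print(b['clock'],b['width'],b['force'].round(2),b['torque'].round(3))
cv2.imwrite('pics/s9.png',viewer.capture('scene')[:,:,::-1])
cv2.imwrite('pics/t9.png',viewer.capture('top')[:,:,::-1])
E
python3 s6.py
```

```text
24.5833 [ 0.42473214  0.1202267   1.55220635  0.          1.4691596  -1.41106419]
27.9083 0.030564055028242897 [ 0.65 -0.23 -6.11] [ 0.08  -0.057  0.044]
```

View pics/s9.png

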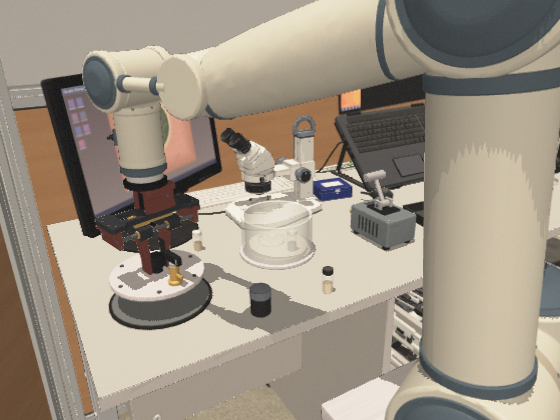

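View pics/t9.png

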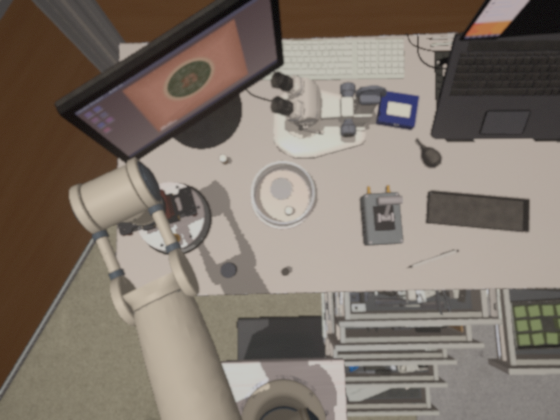

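```bash
cat > s7.py <<'E'
from h import *
p=np.array([.524,.2743,.0467])
arm.move_l(p+[0,0,.008],vel=.08)
print(arm.move_l(p+[0,0,-.003],vel=.015,threshold=2.5)); b=arm.get_obs(); print(b['clock'],b['position'],b['force'].round(2),b['torque'].round(3))
arm.dwell(.2); print(arm.get_obs()['force'].round(2))
E
python3 s7.py
```

```text
True
29.1333 [0.52405431 0.27433221 0.04618517] [-0.89  0.28  6.58] [ 0.032 -0.03   0.027]
[0.12 0.49 6.32]
```

```bash
cat > s8.py <<'E'
from h import *
p=arm.get_obs()['position']
arm.move_l(p+[0,0,.0006],vel=.02); print(arm.get_obs()['force'].round(2))
fingers.grip(.06); print(arm.get_obs()['force'].round(2))
arm.move_l(np.array([.524,.2743,.12]),vel=.1)
arm.goto(np.array([.40,.10,.30]),ori(-.235+np.pi/2+.25)); print(arm.get_obs()['clock'])
np.save('pics/c10.npy',viewer.calibration('wrist'),allow_pickle=True)
for n in ('scene','top','wrist'): cv2.imwrite(f'pics/{n[0]}10.png',viewer.capture(n)[:,:,::-1])
t=cv2.imread('pics/t10.png')[:,:,::-1]; crop(t,110,145,260,255,5,'pics/t10c.png')
s=cv2.imread('pics/s10.png')[:,:,::-1]; crop(s,80,200,280,350,4,'pics/s10c.png')
E
python3 s8.py
```

```text
[-0.42 -0.42 -3.1 ]
[ 0.26 -0.12 -0.2 ]
32.2917
```

View pics/s10.png

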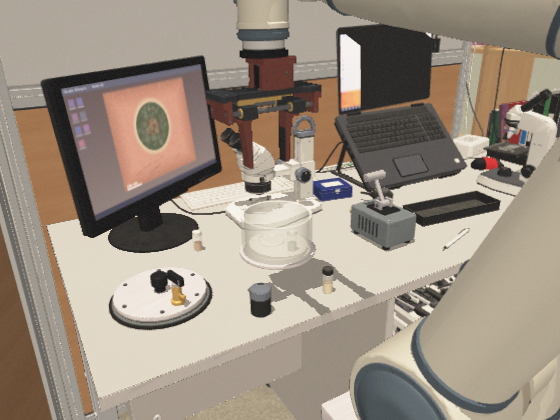

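View pics/t10c.png

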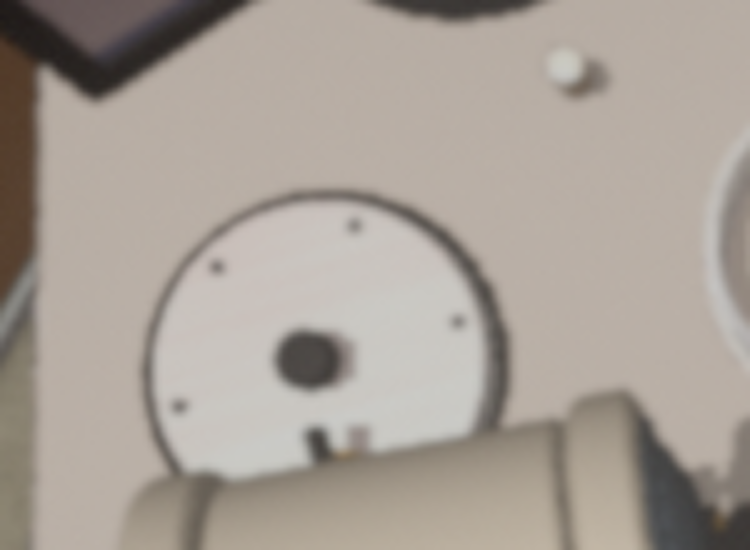

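View pics/s10c.png

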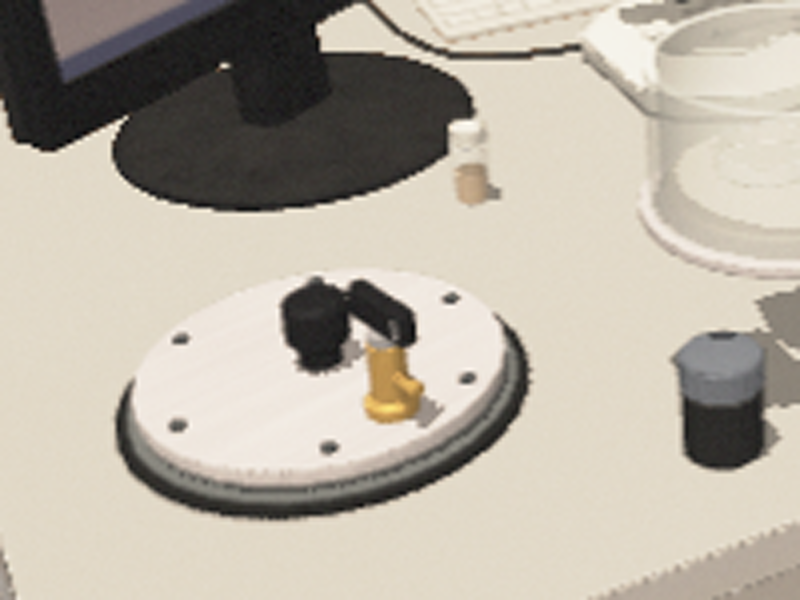

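```bash
cat > s9.py <<'E'
from h import *
arm.goto(np.array([.40,-.08,.32]),ori(-.235+np.pi/2)); print(arm.get_obs()['clock'])
for n in ('scene','top'): cv2.imwrite(f'pics/{n[0]}11.png',viewer.capture(n)[:,:,::-1])
t=cv2.imread('pics/t11.png')[:,:,::-1]; crop(t,115,160,235,280,5,'pics/t11c.png')
E
python3 s9.py
```

```text
33.1917
```

View pics/t11c.png

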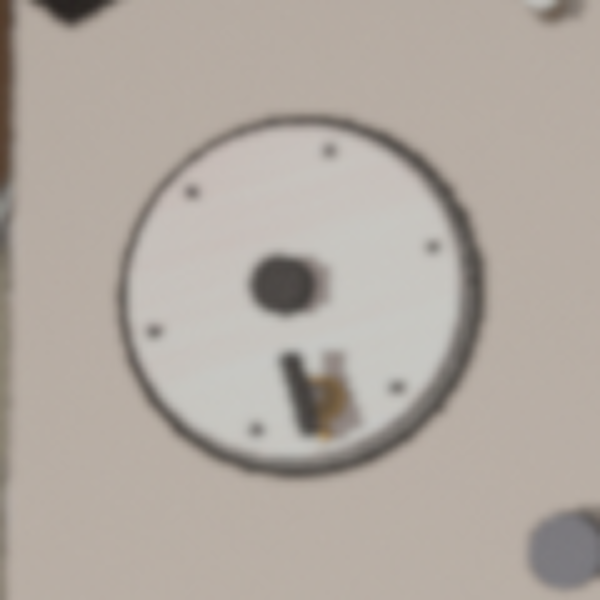

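View pics/t11.png

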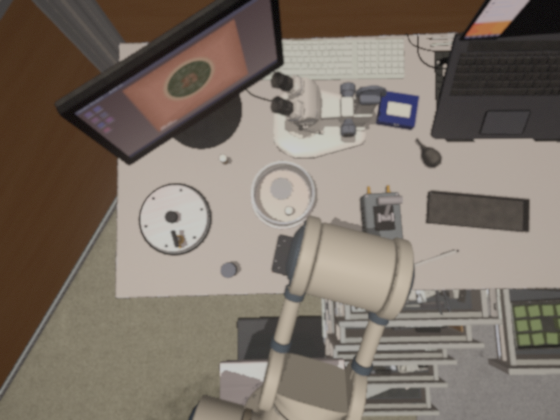

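Run:
```python
from h import *
T=viewer.calibration('top')
f=lambda x,y,z:atz(T,115+x/5-.4,160+y/5-.4,z)[:2].round(4)
sc=np.array([f(*p,.019) for p in((330,151),(433,246),(398,387),(257,430),(154,331),(192,191))])
c=sc.mean(0); print('screws ctr',c,'knob',f(282,284,.054))
d=c-(sc[2]+sc[3])/2; print('lid yaw',np.arctan2(d[1],d[0]))
a,b=f(291,356,.079),f(310,431,.079); print('bar yaw',np.arctan2(*(a-b)[::-1]),'mid',(a+b)/2, np.linalg.norm(a-b))
for i in range(3):
    e=sc[i]-sc[(i+3)%6]; print(np.arctan2(e[1],e[0]))
```

```text
screws ctr [0.52661667 0.27558333] knob [0.5257 0.2733]
lid yaw 0.27266748270082236
bar yaw 0.24874985832243113 mid [0.4684  0.25765] 0.038587692338360936
-0.252987461938513
-1.2979142220110922
-2.3469097059389066
```

```bash
python3 -c "
from h import *
arm.dwell(.3);b=arm.get_obs();print(b['clock'],abs(b['dq']).max());arm.hand_in()"
```

```text
33.5917 0.0060910412593677835
the job is handed in; nothing more can be done
```

I did the three jobs in the order asked and handed in at 33.6 s on the robot's clock, with the arm clear of everything.

- **Pump:** I pushed the lever over the top, and the wrist and scene pictures show it lying on the off (+x) side.
- **Vent tap:** I turned the handle anticlockwise past the point where the pads began to slip on it, so I take it to be at its end stop. I couldn't read the joint angle. Two pictures put the bar within about 0.01 and 0.02 rad of in line with the knob, which is about 1.55–1.56 rad; my reading error is around 0.05 rad.
- **Lid:** I lifted it by the knob and set it on the mat. It is right way up and flat, and its centre is about 1.5 mm from the mat's centre in the top camera. The tool pressed down with about 6 N at touchdown, and I eased off before letting go.
- **Bystanders:** Both vials and the can look untouched in the pictures. The last top view had vial_b hidden behind the arm, but the scene view just before showed it standing in place.

Two measurements disagreed slightly:

- **Bar width:** the gripper read 14 mm on the tap's 10 mm bar, probably because it was held slightly askew.
- **Mat and knob positions:** the cameras' estimates differed by 2–3 mm.

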